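# Hook the strainer basket out of the narrow rinse tank

## Robot

A 6-joint arm with a two-finger parallel gripper is mounted at the origin on a cart in front of the work surface, level with it; the furniture and walls round the work are solid. World frame = base frame: x ahead of the robot, y to its left, z up, the work surface at z = 0. Lengths are in mm, angles in degrees, forces in N, time in s.
With the tool pointing down it reaches from about 300 to 850 mm from the base axis. Payload 4.2 kg.
Tool frame: the origin (TCP) lies on the centre line of the jaws, within the pads' length; the fingertips stand 14 mm ahead of it and the grasp point (between the pads) lies 5 mm behind it (env.finger_overhang is the z of the fingertips in the tool frame, in mm); z points along the fingers, y is the line along which they close (so a half turn about z gives the same grasp; the last joint's range is limited). The gripper opens to 91 mm and grips with 3 to 60 N. Pads are 32 mm wide; open, the fingers measure 118 mm over their backs; the gripper's body (76 mm by 178 mm) begins 60 mm behind the grasp point.
Start: joints at [74.313, 18.312, 89.639, -0, 72.044, -1.146], TCP at [144.374, 556.595, 227.976] pointing down, gripper open.
Joint ranges: [-177.97, 177.97], [-48.28, 115.42], [12.27, 149.76], [-77.06, 257.06], [2.81, 150.46], [-146.56, 146.56]. Speed limits (degrees/s): [147.25, 147.25, 180, 180, 180, 180].

## Interface

Orientations are given as [roll, pitch, yaw] about the fixed x, y, z axes, in that order (R = Rz(yaw) Ry(pitch) Rx(roll)).
In Python, from workcell import sensors, viewer, env gives the robot as it stands. The module is installed in compiled form; this text tells all that it offers.
- The arm moves only by the tool step_arm, never from a script. Its argument "plan" is one flat list of numbers, 6 for each row, row after row: the shift along the tool's x, y, z in cm, then the turn, a rotation vector about the tool's x, y, z in rad. In form: [x, y, z, wx, wy, wz, x, y, z, wx, wy, wz, ...]. A call has 1 to 5 rows; each row shifts and turns the commanded pose from where the row before left it, along the tool's axes as they then stand; what a row does not reach is not made up. A row lasts 1/12 s, in which the tool goes at most 41.7 mm and 7.16 degrees, less where a joint would pass 70% of its speed; a pose out of reach is approached as far as the arm can. A call is refused whole if a number of a shift passes 4.17 or a number of a turn 0.125, either way. A call with a gripper value outside its range is refused whole. "hand" is the finger opening in cm, from 0 to 9.12, set as the call begins (left out, the last holds). The fingers move at their own pace and stop on an object; "newtons" is the grip in N (left out, the last holds). Time passes only in rows, so rows that do not move let the fingers close. It gives the time, the measured TCP pose, the force, the opening and the grip force at its end, in the units of the state.
- sensors.state(): the state, without advancing time (a new reading comes with each control period).
- viewer.grab_frame(name): name is "side" or "top"; returns a dict with "img" (384x512x3 uint8, red, green, blue), "fx", "fy", "cx", "cy" (pixels), "position" and "attitude" of the camera in the world. Camera axes: x right, y down, z forward; pixel columns grow to the right and rows downward; lengths in mm; the calibration is good to about 2 mm. A picture is of the moment at which its call begins. There is no depth.
- env.job_done(): hands the job in; it is judged then, once.
Trained networks look in a picture, given as the dict that the camera call returned (one of the last four; its "shot" number tells which), for a name from the list of things; names that differ only in an ending like _2 or _b are one class to them, and where a whole thing is asked for, a point or a joint stands for the part that bears it (a point fixed in the world has none). Each returns a list of dicts, best first, with "score" (0 to 1); they miss things now and then, are a little off and sometimes report something else, mostly with a low value. They report only what shows in the picture. A call takes as long as a camera call.
- viewer.boxes_of(name, picture): "location" ([column, row] in pixels, amid what is visible of it).
- viewer.pinpoint(name, picture): "location" ([column, row] in pixels: a listed point, or the origin of a listed thing).
The state is a dict: "time_s": time; "qpos": joint angles; "qvel": joint speeds; "effort": joint torques, N m; "ee_pos": TCP position; "ee_rot": TCP orientation; "force": force on the tool from outside, world axes, zero at the start; "torque": the same for the moment, N m; "gripper_width": finger opening in mm; "gripper_force": force on a finger pad.
Only numpy, scipy, OpenCV 4.12 (cv2) and the standard library are available. Lean on these libraries where they do the work, as an engineer would, in place of code of your own. Each camera call takes 0.05 s, during which the arm holds its last target. There are 200 camera calls.

## Task

Take the hook rod from its stand and, reaching down through the slot of the rinse tank's cover, catch the loop of the strainer basket that hangs inside and draw it up until the basket bears lightly against the underside of the cover. Keep it bearing lightly and feel your way along the slot towards the wide opening, never pulling or pushing hard, until the basket comes up through it; then lift it out, and set it down gently, upright, in the larger compartment of the empty black tray on the left, and hang the rod back on its stand. Keep the basket level all the way, touch it with the hook only, and leave the roll of tape behind the tank and the spanner in front of it where they lie.

Things in the scene. Friction and masses are not known exactly. Their poses are not given: they have to be found in the camera images.
- tank: Narrow aluminium rinse tank, fixed, 62 x 208 x 115 mm (feet 88 x 238 mm); inside 56 mm wide (its x), 202 mm long (its y). Origin: centre of its underside; z up. A flat steel cover, 250 mm long and 4 mm thick, lies on its rim and is stuck fast; where it sits along y differs by 32 mm either way from start to start and is not measured.
- rails (a point): Middle between the tank's two inner rails, at their top, 48 mm above the tank's origin. The rails run along the tank's y on the long walls, 40 mm apart, and carry the basket by its flange.
- slot (a point): Point on the tank's axis at the underside of the cover, 115 mm above the tank's origin (cover top: 119 mm). A slot 27 mm wide, centred on the tank's x = 0, runs in the cover along y, from beyond the -y side of the basket to the wide opening.
- opening_zone (a point): Mean place of the cover's wide opening, at tank y = +42 mm, 115 mm high. The opening (53 mm long in y, as wide as the tank) is centred up to 32 mm to either side of it in y; this point does not follow it. The basket starts on its -y side and comes out only here. Find it by feel: as the basket, drawn up against the cover, slides along, the pull drops when it slips up into the opening.
- basket: Closed steel strainer basket, loose, 0.12 to 0.24 kg: can 34 mm in diameter, 32 mm high, under a round flange 50 mm in diameter, 4 mm thick (top at 36 mm). Origin: centre of underside; z up, y along the tank's y within 0.12 rad. Hangs on the rails, origin 16 mm above the tank's, at tank x = 0, y = -60 to -40 mm. With the flange against the cover the origin is 79 mm above the tank's.
- loop_top (a point): Middle of the lifting loop's top bar (wire centre), 66 mm above the basket's origin. The loop is an arch of 5 mm dark wire in the basket's x-z plane, 24 mm wide outside, 14 mm inside, its bar along x, 27 mm free height under the bar. It is sprung: it draws up to 8 mm out of the basket at 1.5 N per mm, then stops hard.
- rod: Hook rod, loose, 0.12 kg. Origin: on the shank's axis at the underside of its round collar (34 mm diameter, 6 mm thick); z up. Square wooden handle 22 x 22 mm, z = 6 to 52 mm, sides along x and y. Steel shank, 6 mm diameter, down to z = -105 mm, then 18 mm towards -y and 11 mm up: an open hook, 12 mm between shank and tip. Hangs on the stand, axes as the stand's.
- hook (a point): Middle of the hook's bottom wire (6 mm thick), on its centre line, at (0, -9, -105) mm in the rod's frame. The hook spans z = -108 to -91 mm and y = -21 to +3 mm there.
- stand: Fixed grey stand for the rod. Origin: on its underside, below where the rod hangs (rod axis at x = y = 0); z up. A fork of two level prongs, top at 135 mm, 8 mm thick, 14 mm apart, 34 mm over the outsides, open towards -x (prong ends at x = -26 mm); post at x = +30 to 42 mm, no higher than the prongs; base plate 76 x 84 x 10 mm.
- tray: Fixed, empty black open tool tray to the left of the tank (not the filled one at the back), 130 x 270 x 44 mm (x, y, z). Origin: centre of its underside. Floor 2 mm thick, walls 42 mm high; a divider at y = +30 mm; the larger compartment reaches from y = -128 to +29 mm and x = -57 to +57 mm.
- tape: Roll of masking tape lying flat, 72 mm in diameter, 24 mm high, on the bench behind the tank (not the one in the rear tray); a bystander. Origin: centre of its underside.
- spanner: Combination spanner lying flat in front of the tank, 28 x 180 x 7 mm, long in its y; a bystander. Origin: centre of its underside.

How it is judged (in metres and radians):
On the way, in this order (a step that is already met when the one before it is completed fails the run):
1. the basket is lifted off its rails with the hook (z of basket in the frame of tank above 0.024 m and contact force between rod and basket above 0.4 N), for 0.2 s.
2. hanging on the hook, the basket bears on the underside of the cover while it is drawn along, on from where it hung (y of basket in the frame of tank above -0.03 m and z of basket in the frame of tank between 0.074 and 0.083 m and contact force between basket and tank above 1 N and contact force between rod and basket above 0.4 N), for 0.3 s.
3. the basket is lifted clear above the cover on the hook (z of basket in the frame of tank above 0.118 m and contact force between rod and basket above 0.4 N), for 0.1 s.
At the end, for the whole second after the job is handed in: The basket stands upright (within 0.1 rad) and still on the floor of the tray's larger compartment, free of the hook, and the rod hangs still and upright on the fork of its stand, collar on the prongs, its axis within 18 mm of the fork's (x of basket in the frame of tray between -0.045 and 0.045 m and y of basket in the frame of tray between -0.115 and 0.015 m and z of basket in the frame of tray below 0.008 m and angle between each of basket, rod's own z axis and vertical below 0.1 rad and linear speed of each of basket, rod below 0.02 m/s and horizontal distance between rod and stand below 0.018 m and z of rod in the frame of stand between 0.131 and 0.14 m and contact force between rod and basket below 0.05 N); the robot touches nothing.
It fails at once if the basket or the rod is pulled or pushed against the tank or its cover with more than 12 N (contact force between any of basket, rod and tank above 12 N).
It fails at once if the basket is tipped more than 0.25 rad in the tank, or more than 0.6 rad anywhere (angle between basket's own z axis and vertical above 0.6 rad or (angle between basket's own z axis and vertical above 0.25 rad and z of basket in the frame of tank below 0.095 m and horizontal distance between basket and tank below 0.12 m)).
It fails at once if the basket is dropped or pressed into the tray (more than 15 N) (contact force between basket and tray above 15 N).
It fails at once if the hand touches the basket (contact force between the fingers and basket above 0.5 N).
It fails at once if the masking tape or the spanner is moved (20 mm) (distance of any of tape, spanner from where it was at the start of the episode above 0.02 m).
It also fails if it takes over 72 s, if anything falls off the work surface, if the arm or the gripper's body presses on something with over 40 N, if the wrist force passes 120 N, or if a joint passes its speed limit or range.

## Working session

There is one attempt and no reset: what is moved stays moved. The work goes in short steps, Python scripts to look and compute and a tool call to move; the robot and the scene stay as the last step left them, time stands still between calls to the robot, and variables do not carry over. Pictures are saved under pics/ and viewed, at most 10 in all, crops included, and the job is handed in when it is done.

Besides the shell and the picture viewer there is one more tool, called after ">>>" by a JSON object that holds its "api" and its "payload", one argument or row to a line. step_arm: Moves the arm, as the interface text tells. Its arguments: {"type":"object","properties":{"plan":{"type":"array","items":{"type":"number"}},"hand":{"type":"number"},"newtons":{"type":"number"}},"required":["plan"]}

```bash
mkdir -p pics
cat > h.py <<'E'
import numpy as np, cv2
from scipy.spatial.transform import Rotation as R
from workcell import sensors, viewer, env
def ray(f,uv):
    d=np.array([(uv[0]-f['cx'])/f['fx'],(uv[1]-f['cy'])/f['fy'],1.])
    A=np.array(f['attitude'],float)
    M=A if A.shape==(3,3) else R.from_euler('xyz',A,degrees=True).as_matrix()
    return np.array(f['position'],float),M@d
def at_z(f,uv,z):
    p,d=ray(f,uv); return p+d*(z-p[2])/d[2]
def tri(f1,u1,f2,u2):
    p,a=ray(f1,u1);q,b=ray(f2,u2);a/=np.linalg.norm(a);b/=np.linalg.norm(b)
    s=np.linalg.lstsq(np.c_[a,-b],q-p,rcond=None)[0]
    x,y=p+s[0]*a,q+s[1]*b
    return (x+y)/2,np.linalg.norm(x-y)
def proj(f,X):
    A=np.array(f['attitude'],float);M=A if A.shape==(3,3) else R.from_euler('xyz',A,degrees=True).as_matrix()
    c=M.T@(np.array(X)-np.array(f['position']));return [f['fx']*c[0]/c[2]+f['cx'],f['fy']*c[1]/c[2]+f['cy']]
E
cat > look.py <<'E'
from h import *
fs={}
for c in('side','top'):
    f=fs[c]=viewer.grab_frame(c); cv2.imwrite(f'pics/{c}0.png',f['img'][...,::-1])
    print(c,f['position'],f['attitude'],f['fx'],f['cx'],f['cy'])
for n in 'tank rails slot opening_zone basket loop_top rod hook stand tray tape spanner'.split():
    r={}
    for c in fs:
        r[c]=viewer.pinpoint(n,fs[c])[:2]
        print(n,c,[(np.round(x['location'],1).tolist(),round(x['score'],2)) for x in r[c]])
    if r['side'] and r['top']: 
        p,e=tri(fs['side'],r['side'][0]['location'],fs['top'],r['top'][0]['location']);print('   ',p.round(1),round(e,1))
print(sensors.state())
a=np.hstack([cv2.resize(fs[c]['img'],(512,384)) for c in fs])
E
python3 look.py
```

```text
side [  -3.72493155 -843.58194048  748.4011036 ] [-121.68065844    0.40488883  -32.48481668] 406.2931510946056 253.4806892586405 191.88405573176937
top [ 481.16094035   15.31545885 1253.33642339] [-175.71632956   -0.31047614  -90.60724964] 427.3711028579908 255.52145564641222 184.26781526869664
tank side [([278.9, 229.7], 0.85)]
tank top [([272.8, 180.1], 0.76), ([257.3, 251.2], 0.42)]
    [ 5.883e+02 -4.450e+01  2.000e-01] 3.8
rails side [([279.0, 216.3], 0.57)]
rails top [([273.5, 181.1], 0.97)]
    [583.3 -45.4  52.2] 8.9
slot side [([280.2, 197.3], 0.76)]
slot top [([273.6, 175.2], 0.9), ([133.2, 182.4], 0.35)]
    [591.7 -41.4 114.2] 3.5
opening_zone side [([270.4, 192.5], 0.9), ([309.1, 298.3], 0.44)]
opening_zone top [([256.0, 178.4], 0.84), ([371.0, 219.7], 0.53)]
    [586.1   4.6 108.5] 8.1
basket side [([214.4, 252.3], 0.74), ([280.3, 217.1], 0.46)]
basket top [([291.4, 173.2], 0.5)]
    [493.1 -58.3   3.4] 238.2
loop_top side []
loop_top top []
rod side [([309.5, 262.5], 0.72)]
rod top []
hook side [([309.1, 300.2], 0.82), ([279.1, 215.2], 0.58)]
hook top [([371.5, 219.1],
[... 437 characters left out ...]
 [381.2  -7.4 -10. ] 6.5
{'time_s': 1.3, 'qpos': array([ 7.43134791e+01,  1.83109214e+01,  8.96399716e+01,  1.92406975e-03,
        7.20459629e+01, -1.14527957e+00]), 'qvel': array([ 0.07407436, -0.05544337,  0.01807189, -0.0149306 , -0.05884619,
       -0.02395154]), 'effort': array([ 3.66971126e-04, -4.12352049e+01, -2.32227802e+01,  7.27698603e-02,
        3.77455959e-02,  5.98141398e-06]), 'ee_pos': array([144.3509115 , 556.58056911, 227.97914819]), 'ee_rot': array([ 1.79996820e+02, -1.76719959e-03,  1.65458166e+02]), 'force': array([ 0.28624726, -0.22401167,  0.1937887 ]), 'torque': array([-0.01351142,  0.0175434 ,  0.01137867]), 'gripper_force': 0.0, 'gripper_width': 90.95186324828839}
```

Run:
```python
import cv2
t=cv2.imread('pics/top0.png');s=cv2.imread('pics/side0.png')
cv2.imwrite('pics/a.png',cv2.resize(t[110:290,220:420],None,fx=3.3,fy=3.3,interpolation=3)[:600])
cv2.imwrite('pics/b.png',cv2.resize(s[150:330,190:390],None,fx=3.3,fy=3.3,interpolation=3)[:600])
```

```text
(no output)
```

View pics/a.png

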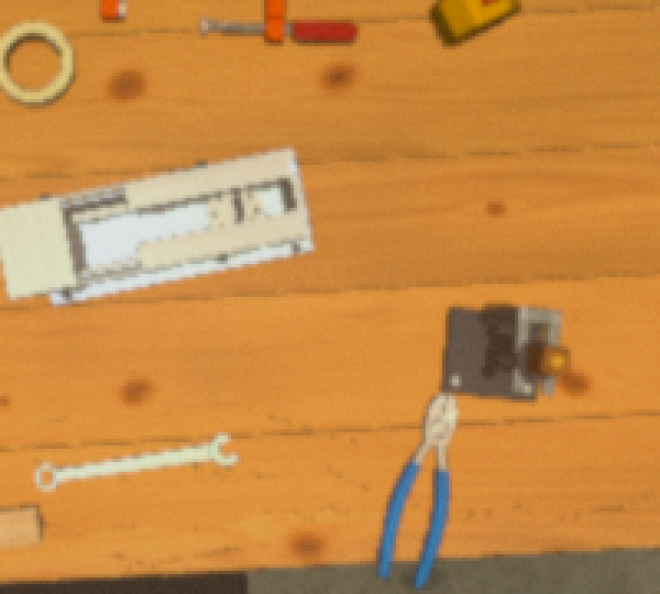

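View pics/b.png

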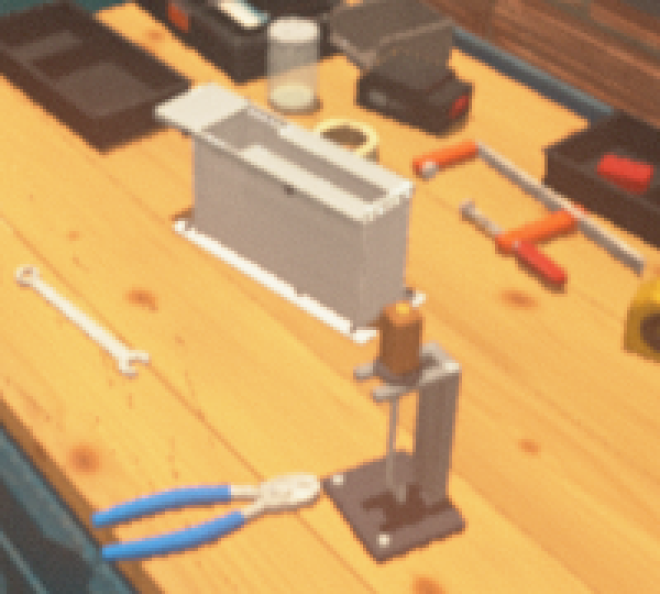

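View pics/top0.png

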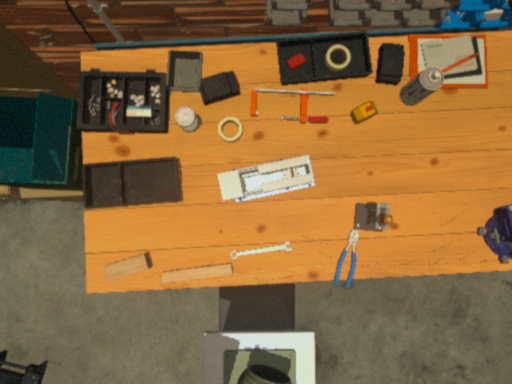

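The top view shows the tank (cover crop around px 220–315, 155–200) with its opening at the left end, so tank +y is about world +y. The loop bar shows at crop (238,205), about px (292,172). The stand is at px (355–390, 203–230). Next I'll zoom in for geometry.

Run:
```python
import cv2,numpy as np
t=cv2.imread('pics/top0.png');s=cv2.imread('pics/side0.png')
cv2.imwrite('pics/c.png',cv2.resize(t[150:212,212:324],None,fx=7,fy=7,interpolation=2))
A=cv2.resize(t[192:242,347:402],None,fx=7,fy=7,interpolation=2)
B=cv2.resize(s[235:325,280:335],None,fx=6.6,fy=6.6,interpolation=2)
o=np.zeros((600,800,3),np.uint8);o[:A.shape[0],:A.shape[1]]=A;o[:B.shape[0],400:400+B.shape[1]]=B
cv2.imwrite('pics/d.png',o)
```

```text
(no output)
```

View pics/c.png

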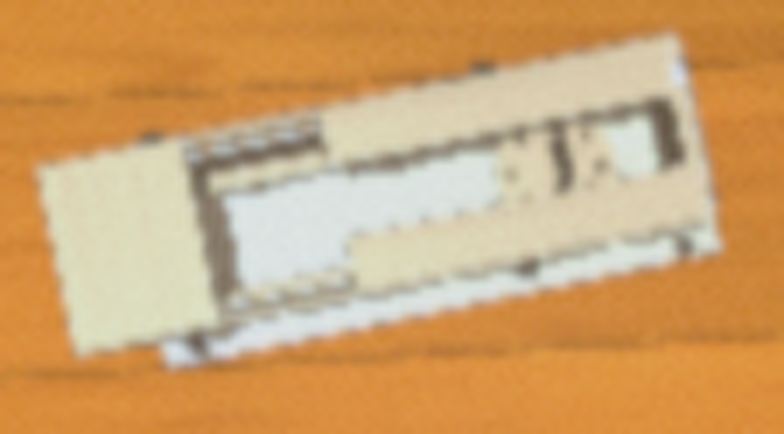

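View pics/d.png

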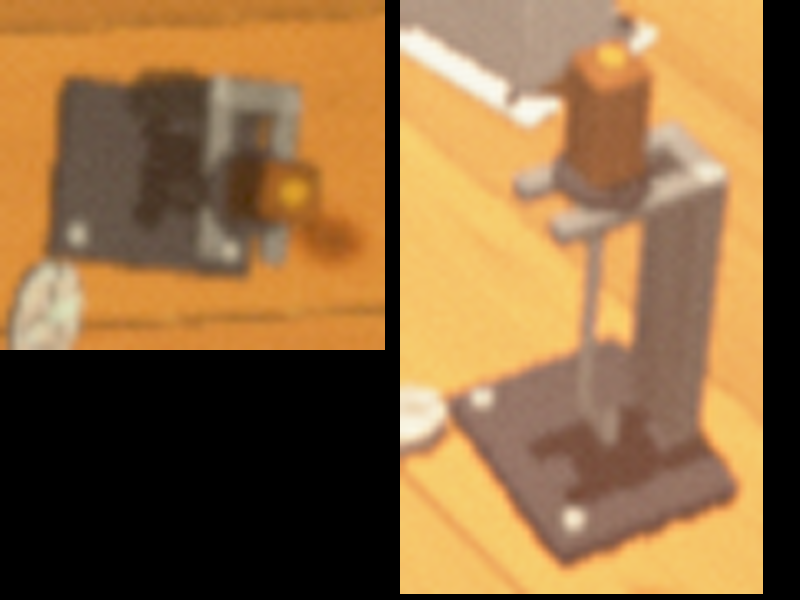

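Crop c shows the cover corners, the opening (crop x 187–355), the slot end near (665,100) and the loop bar at crop (564,158). Crop d shows the fork open towards −x, with the handle top at (293,192) in the top view and (612,60) in the side view. I'll fit the poses next.

```bash
cat > fit.py <<'E'
from h import *
from scipy.optimize import least_squares
F={c:viewer.grab_frame(c) for c in('side','top')}
def fit(obs,x0,nm):
    def res(p):
        M=R.from_euler('z',p[2]).as_matrix();o=[]
        for c,uv,X in obs: o+=list(np.array(proj(F[c],M@np.array(X(p) if callable(X) else X,float)+[p[0],p[1],0]))-uv)
        return np.array(o)
    s=least_squares(res,x0,loss='soft_l1');print(nm,np.round(s.x,3),'yaw',np.degrees(s.x[2]).round(2));print(res(s.x).reshape(-1,2).round(1).tolist());return s.x
d=lambda x,y:[347+x/7,192+y/7]
e=lambda x,y:[280+(x-400)/6.6,235+y/6.6]
fit([('top',d(210,80),(42,17,135)),('top',d(300,85),(42,-17,135)),('top',d(287,262),(-26,-17,135)),('top',d(200,258),(-26,17,135)),('top',d(293,192),(0,0,187)),
 ('side',e(518,183),(-26,12,133)),('side',e(555,231),(-26,-12,133)),('side',e(725,170),(42,-17,135)),('side',e(612,62),(0,0,187))],[470,-325,-.05],'stand')
c=lambda x,y:[212+x/7,150+y/7]
# params: x,y,yaw, cover centre y, opening centre y, bar y
r=fit([('top',c(38,168),lambda p:(p[6],p[3]+125,119)),('top',c(680,33),lambda p:(p[6],p[3]-125,119)),('top',c(76,355),lambda p:(-p[6],p[3]+125,119)),('top',c(712,225),lambda p:(-p[6],p[3]-125,119)),
 ('top',c(187,150),lambda p:(28,p[4]+26.5,119)),('top',c(222,318),lambda p:(-28,p[4]+26.5,119)),('top',c(322,125),lambda p:(28,p[4]-26.5,119)),('top',c(355,290),lambda p:(-28,p[4]-26.5,119)),
 ('top',c(564,158),lambda p:(0,p[5],84.5))],[588,-44,.2,0,40,-50,31],'tank')
for n,z in(('tank',0),('slot',115),('opening_zone',115),('rails',48),('tray',0),('tape',0),('spanner',0),('basket',16),('loop_top',82)):
  for k in F:
    for q in viewer.pinpoint(n,F[k])[:1]: print(n,k,at_z(F[k],q['location'],z).round(1),round(q['score'],2))
# tray outline
for k in F: F[k].pop('img')
E
python3 fit.py
```

```text
stand [ 4.70566e+02 -3.23794e+02 -7.60000e-02] yaw -4.38
[[0.3, -0.9], [0.4, -0.8], [1.1, -0.1], [0.5, -0.3], [0.5, -0.3], [-1.3, 0.5], [-0.9, -0.3], [-0.2, -0.3], [-1.3, -0.6]]
tank [ 5.90922e+02 -5.91200e+01  1.96000e-01  4.02280e+01  8.15570e+01
 -3.60220e+01  3.68030e+01] yaw 11.23
[[-0.2, -0.1], [-0.4, 0.2], [-0.1, 0.2], [1.0, -0.5], [0.2, 1.3], [-0.6, -2.2], [0.3, 0.8], [-0.1, -2.2], [0.1, 0.7]]
tank side [590.6 -42.9   0. ] 0.56
tank top [585.6 -38.1   0. ] 0.81
slot side [584.6 -49.4 115. ] 0.87
slot top [586.1 -47.8 115. ] 0.68
opening_zone side [578.9  -6.5 115. ] 0.76
opening_zone top [575.9   4.2 115. ] 0.6
rails side [586.  -47.3  48. ] 0.62
rails top [582.4 -39.2  48. ] 0.86
tray side [596.1 354.7   0. ] 0.92
tray top [580.3 369.6   0. ] 0.72
tape side [740.2  70.5   0. ] 0.69
tape top [742.2  91.    0. ] 0.77
spanner side [379.9 -25.2   0. ] 0.71
spanner top [385.    1.5   0. ] 0.64
basket top [604.4 -95.1  16. ] 0.72
```

>>> {"api": "step_arm", "payload": {
  "plan": [0, 0, 0, 0, 0, 0.1162, 0, 0, 0, 0, 0, 0.1162, 0, 0, 0, 0, 0, 0.1162, 0, 0, 0, 0, 0, 0.1162, 0, 0, 0, 0, 0, 0.1162],
  "hand": 7
}}

```text
time_s: 2.72
ee_pos: [144.3, 556.6, 228.0]
ee_rot: [180.0, -0.0, 131.8]
force: [0.3, -0.0, -0.5]
gripper_width: 70.2
gripper_force: 0.0
```

>>> {"api": "step_arm", "payload": {
  "plan": [0, 0, 0, 0, 0, 0.1162, 0, 0, 0, 0, 0, 0.1162, 0, 0, 0, 0, 0, 0.1162, 0, 0, 0, 0, 0, 0.1162, 0, 0, 0, 0, 0, 0.1162]
}}

```text
time_s: 3.13
ee_pos: [144.4, 556.6, 228.0]
ee_rot: [180.0, -0.0, 98.6]
force: [0.3, 0.3, -0.6]
gripper_width: 70.1
gripper_force: 0.0
```

>>> {"api": "step_arm", "payload": {
  "plan": [0, 0, 0, 0, 0, 0.1162, 0, 0, 0, 0, 0, 0.1162, 0, 0, 0, 0, 0, 0]
}}

```text
time_s: 3.38
ee_pos: [144.4, 556.6, 228.0]
ee_rot: [180.0, -0.0, 85.5]
force: [-0.3, -0.3, 0.3]
gripper_width: 70.1
gripper_force: 0.0
```

>>> {"api": "step_arm", "payload": {
  "plan": [-2.9, 2.9, 0, 0, 0, 0, -2.9, 2.9, 0, 0, 0, 0, -2.9, 2.9, 0, 0, 0, 0, -2.9, 2.9, 0, 0, 0, 0, -2.9, 2.9, 0, 0, 0, 0]
}}

```text
time_s: 3.8
ee_pos: [278.5, 399.3, 228.1]
ee_rot: [180.0, -0.0, 85.8]
force: [0.3, 0.6, 0.5]
gripper_width: 69.6
gripper_force: 0.0
```

>>> {"api": "step_arm", "payload": {
  "plan": [-2.9, 2.9, 0, 0, 0, 0, -2.9, 2.9, 0, 0, 0, 0, -2.9, 2.9, 0, 0, 0, 0, -2.9, 2.9, 0, 0, 0, 0, -2.9, 2.9, 0, 0, 0, 0]
}}

```text
time_s: 4.22
ee_pos: [412.0, 243.3, 228.3]
ee_rot: [180.0, -0.0, 85.8]
force: [0.7, 0.5, -0.1]
gripper_width: 70.1
gripper_force: 0.0
```

>>> {"api": "step_arm", "payload": {
  "plan": [-3.75, 0.68, 0, 0, 0, 0, -3.75, 0.68, 0, 0, 0, 0, -3.75, 0.68, 0, 0, 0, 0, -3.75, 0.68, 0, 0, 0, 0, -3.75, 0.68, 0, 0, 0, 0]
}}

```text
time_s: 4.63
ee_pos: [430.3, 53.7, 228.1]
ee_rot: [180.0, -0.0, 85.8]
force: [0.8, 0.1, -0.5]
gripper_width: 70.0
gripper_force: 0.0
```

>>> {"api": "step_arm", "payload": {
  "plan": [-3.75, 0.68, 0, 0, 0, 0, -3.75, 0.68, 0, 0, 0, 0, -3.75, 0.68, 0, 0, 0, 0, -3.75, 0.68, 0, 0, 0, 0, -3.75, 0.68, 0, 0, 0, 0]
}}

```text
time_s: 5.05
ee_pos: [449.7, -136.0, 228.2]
ee_rot: [180.0, -0.0, 85.7]
force: [0.6, 0.5, 0.3]
gripper_width: 70.2
gripper_force: 0.0
```

>>> {"api": "step_arm", "payload": {
  "plan": [-3.75, 0.68, 0, 0, 0, 0, -3.75, 0.68, 0, 0, 0, 0, -3.75, 0.68, 0, 0, 0, 0, -3.75, 0.68, 0, 0, 0, 0, -3.75, 0.68, 0, 0, 0, 0]
}}

```text
time_s: 5.47
ee_pos: [469.1, -325.7, 228.0]
ee_rot: [180.0, -0.0, 85.7]
force: [0.1, -0.6, 0.1]
gripper_width: 69.8
gripper_force: 0.0
```

>>> {"api": "step_arm", "payload": {
  "plan": [0.2, 0.1, 1.3, 0, 0, 0, 0, 0, 1.5, 0, 0, 0, 0, 0, 1.5, 0, 0, 0, 0, 0, 1.5, 0, 0, 0, 0, 0, 1.0, 0, 0, 0]
}}

```text
time_s: 5.88
ee_pos: [469.9, -321.5, 158.4]
ee_rot: [-179.9, -0.1, 85.7]
force: [-0.0, 0.4, -0.5]
gripper_width: 69.9
gripper_force: 0.0
```

>>> {"api": "step_arm", "payload": {
  "plan": [0, 0, 0, 0, 0, 0, 0, 0, 0, 0, 0, 0, 0, 0, 0, 0, 0, 0, 0, 0, 0, 0, 0, 0, 0, 0, 0, 0, 0, 0],
  "hand": 0,
  "newtons": 45
}}

```text
time_s: 6.3
ee_pos: [470.9, -322.0, 160.9]
ee_rot: [179.9, 0.1, 85.6]
force: [0.2, -1.0, 0.6]
gripper_width: 39.6
gripper_force: 0.0
```

>>> {"api": "step_arm", "payload": {
  "plan": [0, 0, 0, 0, 0, 0, 0, 0, 0, 0, 0, 0, 0, 0, 0, 0, 0, 0, 0, 0, 0, 0, 0, 0, 0, 0, 0, 0, 0, 0]
}}

```text
time_s: 6.72
ee_pos: [470.7, -321.8, 160.3]
ee_rot: [180.0, 0.0, 85.6]
force: [0.7, -0.1, 1.4]
gripper_width: 21.9
gripper_force: 45.0
```

>>> {"api": "step_arm", "payload": {
  "plan": [0, 0, -0.3, 0, 0, 0, 0, 0, -0.4, 0, 0, 0, 0, 0, 0, 0, 0, 0, 0, -0.5, 0, 0, 0, 0, 0, -1, 0, 0, 0, 0]
}}

```text
time_s: 7.13
ee_pos: [455.6, -320.6, 166.7]
ee_rot: [180.0, -0.0, 85.6]
force: [-0.6, -0.1, -0.5]
gripper_width: 21.9
gripper_force: 45.0
```

>>> {"api": "step_arm", "payload": {
  "plan": [0, -1.5, 0, 0, 0, 0, 0, -1.5, 0, 0, 0, 0, 0, -1.5, 0, 0, 0, 0, 0, -1, 0, 0, 0, 0, 0, 0, -0.5, 0, 0, 0]
}}

```text
time_s: 7.55
ee_pos: [397.5, -315.2, 171.1]
ee_rot: [-179.8, -0.1, 85.5]
force: [0.3, 0.6, -1.4]
gripper_width: 21.6
gripper_force: 45.0
```

>>> {"api": "step_arm", "payload": {
  "plan": [0, 0, -2, 0, 0, -0.0908, 0, 0, -2.5, 0, 0, -0.0908, 0, 0, -2.5, 0, 0, -0.0908, 0, 0, -2.5, 0, 0, 0, 0, 0, -1, 0, 0, 0]
}}

```text
time_s: 7.97
ee_pos: [402.2, -317.4, 280.9]
ee_rot: [179.7, 0.3, 101.2]
force: [0.1, -0.2, -0.9]
gripper_width: 22.1
gripper_force: 45.0
```

```bash
cat > rodlook.py <<'E'
from h import *
import sys
s=sensors.state();p=s['ee_pos'];print(p.round(1),s['ee_rot'].round(1),s['force'].round(1),s['time_s'])
F={c:viewer.grab_frame(c) for c in('side','top')}
for k in F: cv2.imwrite(f'pics/{sys.argv[1]}_{k}.png',F[k]['img'][...,::-1])
for n in('rod','hook','basket','loop_top'):
  for k in F:
    for q in viewer.pinpoint(n,F[k])[:1]:print(n,k,np.round(q['location'],1),round(q['score'],2))
# predicted: rod axis under tcp
yaw=np.radians(s['ee_rot'][2]-90)
for dy in(0,-2,2):
  o=p+[0,0,-25]+dy*np.array([-np.sin(yaw),np.cos(yaw),0]);h=o+np.array([9*np.sin(yaw),-9*np.cos(yaw),-105])
  print(dy,'rod',np.round(proj(F['side'],o),1),'hook',np.round(proj(F['side'],h),1))
E
python3 rodlook.py r1
```

```text
[ 402.2 -317.4  280.9] [179.7   0.3 101.2] [ 0.1 -0.2 -0.9] 7.9667
rod side [283.5 227.2] 0.71
rod top [396.4 248.6] 0.46
hook side [286.7 269.9] 0.66
hook top [385.1 245.6] 0.47
basket side [283.8 228.8] 0.49
basket top [291.3 176.9] 0.64
loop_top top [274.6 179.3] 0.31
0 rod [284.8 227.1] hook [286.2 268.3]
-2 rod [285.5 227.5] hook [286.9 268.8]
2 rod [284.  226.7] hook [285.5 267.9]
```

>>> {"api": "step_arm", "payload": {
  "plan": [2.65, 2.94, 0, 0, 0, 0, 2.65, 2.94, 0, 0, 0, 0, 2.65, 2.94, 0, 0, 0, 0, 2.65, 2.94, 0, 0, 0, 0, 2.65, 2.94, 0, 0, 0, 0]
}}

```text
time_s: 8.88
ee_pos: [519.9, -156.3, 276.6]
ee_rot: [-180.0, -0.0, 101.1]
force: [0.5, -0.9, -0.1]
gripper_width: 21.4
gripper_force: 45.0
```

>>> {"api": "step_arm", "payload": {
  "plan": [2.65, 2.94, 0, 0, 0, 0, 2.65, 2.94, 0, 0, 0, 0, 2.65, 2.94, 0, 0, 0, 0, 0, 0, 0, 0, 0, 0, 0, 0, 0, 0, 0, 0]
}}

```text
time_s: 9.3
ee_pos: [591.0, -61.1, 275.8]
ee_rot: [-179.9, -0.0, 101.4]
force: [-0.5, -0.9, -1.2]
gripper_width: 21.8
gripper_force: 45.0
```

>>> {"api": "step_arm", "payload": {
  "plan": [0, 0, 0.4, 0, 0, 0, 0, 0, 0.4, 0, 0, 0, 0, 0, 0, 0, 0, 0, 0, 0, 0, 0, 0, 0, 0, 0, 0, 0, 0, 0]
}}

```text
time_s: 9.72
ee_pos: [589.9, -63.6, 269.1]
ee_rot: [180.0, -0.0, 101.1]
force: [-0.8, 0.3, -2.0]
gripper_width: 21.5
gripper_force: 45.0
```

```bash
python3 rodlook.py r2
python3 - <<'E'
import cv2
s=cv2.imread('pics/r2_side.png');cv2.imwrite('pics/r2c.png',cv2.resize(s[130:260,220:350],None,fx=4.6,fy=4.6,interpolation=2))
E
```

```text
[589.9 -63.6 269.1] [180.   -0.  101.1] [-0.8  0.3 -2. ] 9.7167
rod side [285.5 162.1] 0.57
hook side [214.1 177. ] 0.54
hook top [272.3 179.7] 0.34
basket side [279.7 226.3] 0.45
loop_top side [307.8 304.5] 0.18
0 rod [285.2 160.6] hook [286.2 194.9]
-2 rod [285.7 160.9] hook [286.8 195.1]
2 rod [284.6 160.4] hook [285.7 194.6]
```

View pics/r2c.png

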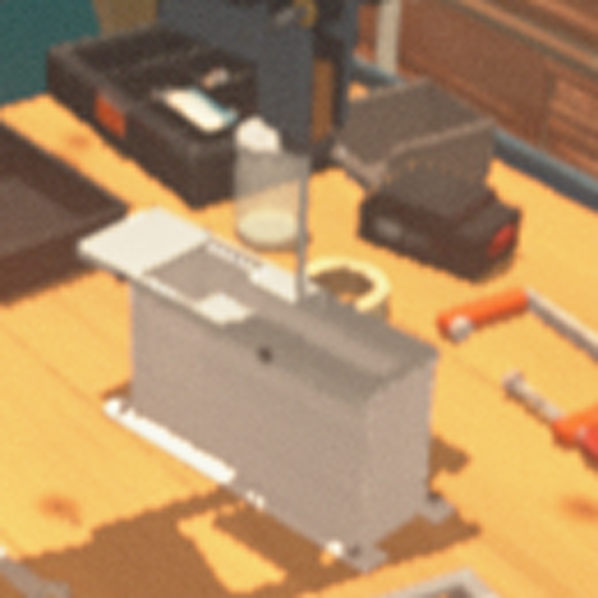

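>>> {"api": "step_arm", "payload": {
  "plan": [0, 0.2, 0.3, 0, 0, 0, 0, 0, 0.4, 0, 0, 0, 0, 0, 0.5, 0, 0, 0, 0, 0, 0.5, 0, 0, 0, 0, 0, 0, 0, 0, 0]
}}

```text
time_s: 10.63
ee_pos: [591.5, -62.3, 250.2]
ee_rot: [-179.8, -0.1, 101.2]
force: [0.1, 1.1, -1.0]
gripper_width: 22.0
gripper_force: 45.0
```

>>> {"api": "step_arm", "payload": {
  "plan": [0, 0, 0.15, 0, 0, 0, 0, 0, 0.15, 0, 0, 0, 0, 0, 0.1, 0, 0, 0, 0, 0, 0, 0, 0, 0, 0, 0, 0, 0, 0, 0]
}}

```text
time_s: 11.05
ee_pos: [592.3, -62.4, 248.0]
ee_rot: [180.0, -0.0, 101.2]
force: [0.2, 0.8, -1.1]
gripper_width: 22.0
gripper_force: 45.0
```

>>> {"api": "step_arm", "payload": {
  "plan": [0, 0, 0.6, 0, 0, 0, 0, 0, 0.6, 0, 0, 0, 0, 0, 0.6, 0, 0, 0, 0, 0, 0.6, 0, 0, 0, 0, 0, 0.3, 0, 0, 0]
}}

```text
time_s: 11.47
ee_pos: [591.7, -62.3, 219.5]
ee_rot: [-179.9, -0.0, 101.2]
force: [-0.8, 0.9, -1.5]
gripper_width: 21.6
gripper_force: 45.0
```

>>> {"api": "step_arm", "payload": {
  "plan": [0, 0, 0.6, 0, 0, 0, 0, 0, 0.6, 0, 0, 0, 0, 0, 0.5, 0, 0, 0, 0, 0, 0.3, 0, 0, 0, 0, 0, 0, 0, 0, 0]
}}

```text
time_s: 11.88
ee_pos: [591.9, -62.3, 200.0]
ee_rot: [-179.9, -0.0, 101.2]
force: [-0.5, -0.4, -1.2]
gripper_width: 21.6
gripper_force: 45.0
```

>>> {"api": "step_arm", "payload": {
  "plan": [0, 0, 0.4, 0, 0, 0, 0, 0, 0.3, 0, 0, 0, 0, 0, 0.3, 0, 0, 0, 0, 0, 0, 0, 0, 0, 0, 0, 0, 0, 0, 0]
}}

```text
time_s: 12.3
ee_pos: [592.2, -62.4, 190.8]
ee_rot: [-180.0, -0.0, 101.2]
force: [-0.5, 0.4, -1.0]
gripper_width: 21.7
gripper_force: 45.0
```

>>> {"api": "step_arm", "payload": {
  "plan": [0, 0.25, 0, 0, 0, 0, 0, 0.25, 0, 0, 0, 0, 0, 0.2, 0, 0, 0, 0, 0, 0, 0, 0, 0, 0, 0, 0, 0, 0, 0, 0]
}}

```text
time_s: 12.72
ee_pos: [599.3, -61.0, 190.9]
ee_rot: [180.0, -0.0, 101.2]
force: [-0.2, -0.3, -0.7]
gripper_width: 21.7
gripper_force: 45.0
```

>>> {"api": "step_arm", "payload": {
  "plan": [0, 0.1, 0, 0, 0, 0, 0, 0.1, 0, 0, 0, 0, 0, 0, 0, 0, 0, 0, 0, 0, 0, 0, 0, 0]
}}

```text
time_s: 13.05
ee_pos: [601.1, -60.6, 190.9]
ee_rot: [-180.0, -0.0, 101.2]
force: [-1.3, -0.1, -2.1]
gripper_width: 21.8
gripper_force: 45.0
```

>>> {"api": "step_arm", "payload": {
  "plan": [0, 0.1, 0, 0, 0, 0, 0, 0, 0, 0, 0, 0, 0, 0, 0, 0, 0, 0]
}}

```text
time_s: 13.3
ee_pos: [602.1, -60.4, 190.9]
ee_rot: [180.0, -0.0, 101.2]
force: [-1.2, 0.4, -1.3]
gripper_width: 21.8
gripper_force: 45.0
```

>>> {"api": "step_arm", "payload": {
  "plan": [0, 0.1, 0, 0, 0, 0, 0, 0, 0, 0, 0, 0, 0, 0, 0, 0, 0, 0]
}}

```text
time_s: 13.55
ee_pos: [603.1, -60.2, 190.9]
ee_rot: [180.0, -0.0, 101.2]
force: [-0.8, 0.7, -1.5]
gripper_width: 22.1
gripper_force: 45.0
```

>>> {"api": "step_arm", "payload": {
  "plan": [0, 0.08, 0, 0, 0, 0, 0, 0, 0, 0, 0, 0, 0, 0, 0, 0, 0, 0]
}}

```text
time_s: 13.8
ee_pos: [603.9, -60.1, 190.9]
ee_rot: [-180.0, -0.0, 101.2]
force: [0.6, 0.0, -1.2]
gripper_width: 21.9
gripper_force: 45.0
```

>>> {"api": "step_arm", "payload": {
  "plan": [0, 0.1, 0, 0, 0, 0, 0, 0, 0, 0, 0, 0, 0, 0, 0, 0, 0, 0]
}}

```text
time_s: 14.05
ee_pos: [604.2, -60.0, 190.8]
ee_rot: [-179.9, -0.0, 101.2]
force: [-2.7, -0.9, -0.6]
gripper_width: 21.8
gripper_force: 45.0
```

>>> {"api": "step_arm", "payload": {
  "plan": [0, 0.08, 0, 0, 0, 0, 0, 0, 0, 0, 0, 0, 0, 0, 0, 0, 0, 0]
}}

```text
time_s: 14.3
ee_pos: [604.5, -60.0, 190.8]
ee_rot: [-179.8, -0.0, 101.2]
force: [-5.4, -1.4, 0.9]
gripper_width: 22.0
gripper_force: 45.0
```

>>> {"api": "step_arm", "payload": {
  "plan": [0, -0.5, 0, 0, 0, 0, 0, -0.5, 0, 0, 0, 0, 0, -0.21, 0, 0, 0, 0, 0, 0, 0, 0, 0, 0, 0, 0, 0, 0, 0, 0]
}}

```text
time_s: 14.72
ee_pos: [594.1, -62.1, 191.2]
ee_rot: [179.9, 0.0, 101.2]
force: [-0.1, 0.7, -1.1]
gripper_width: 21.6
gripper_force: 45.0
```

>>> {"api": "step_arm", "payload": {
  "plan": [-0.2, 0, 0, 0, 0, 0, -0.2, 0, 0, 0, 0, 0, -0.2, 0, 0, 0, 0, 0, -0.2, 0, 0, 0, 0, 0, 0, 0, 0, 0, 0, 0]
}}

```text
time_s: 15.13
ee_pos: [595.5, -70.4, 190.9]
ee_rot: [180.0, 0.0, 101.2]
force: [0.0, 0.9, -1.6]
gripper_width: 22.1
gripper_force: 45.0
```

>>> {"api": "step_arm", "payload": {
  "plan": [-0.2, 0, 0, 0, 0, 0, -0.2, 0, 0, 0, 0, 0, -0.2, 0, 0, 0, 0, 0, 0, 0, 0, 0, 0, 0, 0, 0, 0, 0, 0, 0]
}}

```text
time_s: 15.55
ee_pos: [596.5, -75.9, 190.9]
ee_rot: [180.0, -0.0, 101.2]
force: [-0.1, 0.2, -1.3]
gripper_width: 21.9
gripper_force: 45.0
```

>>> {"api": "step_arm", "payload": {
  "plan": [-0.2, 0, 0, 0, 0, 0, -0.2, 0, 0, 0, 0, 0, -0.2, 0, 0, 0, 0, 0, -0.2, 0, 0, 0, 0, 0, 0, 0, 0, 0, 0, 0]
}}

```text
time_s: 15.97
ee_pos: [598.1, -84.1, 190.9]
ee_rot: [180.0, 0.0, 101.2]
force: [0.9, -0.1, -0.8]
gripper_width: 22.0
gripper_force: 45.0
```

>>> {"api": "step_arm", "payload": {
  "plan": [0, 0, -0.2, 0, 0, 0, 0, 0, -0.2, 0, 0, 0, 0, 0, -0.2, 0, 0, 0, 0, 0, -0.1, 0, 0, 0, 0, 0, 0, 0, 0, 0]
}}

```text
time_s: 16.38
ee_pos: [598.2, -83.6, 198.4]
ee_rot: [179.9, 0.0, 101.2]
force: [-0.2, 0.4, -0.6]
gripper_width: 21.7
gripper_force: 45.0
```

>>> {"api": "step_arm", "payload": {
  "plan": [0, 0, -0.2, 0, 0, 0, 0, 0, -0.2, 0, 0, 0, 0, 0, -0.1, 0, 0, 0, 0, 0, 0, 0, 0, 0, 0, 0, 0, 0, 0, 0]
}}

```text
time_s: 16.8
ee_pos: [598.0, -83.7, 203.0]
ee_rot: [180.0, -0.0, 101.2]
force: [-0.9, -0.7, -1.3]
gripper_width: 21.8
gripper_force: 45.0
```

>>> {"api": "step_arm", "payload": {
  "plan": [0, 0, -0.2, 0, 0, 0, 0, 0, -0.2, 0, 0, 0, 0, 0, 0, 0, 0, 0, 0, 0, 0, 0, 0, 0]
}}

```text
time_s: 17.13
ee_pos: [598.0, -83.7, 207.0]
ee_rot: [180.0, -0.0, 101.2]
force: [0.3, 0.2, -1.1]
gripper_width: 22.2
gripper_force: 45.0
```

>>> {"api": "step_arm", "payload": {
  "plan": [0, 0, -0.2, 0, 0, 0, 0, 0, -0.2, 0, 0, 0, 0, 0, 0, 0, 0, 0, 0, 0, 0, 0, 0, 0]
}}

```text
time_s: 17.47
ee_pos: [598.0, -83.7, 210.9]
ee_rot: [-180.0, -0.0, 101.2]
force: [-0.0, 0.5, -3.6]
gripper_width: 22.0
gripper_force: 45.0
```

>>> {"api": "step_arm", "payload": {
  "plan": [0, 0, -0.3, 0, 0, 0, 0, 0, -0.4, 0, 0, 0, 0, 0, -0.4, 0, 0, 0, 0, 0, -0.4, 0, 0, 0, 0, 0, 0, 0, 0, 0]
}}

```text
time_s: 17.88
ee_pos: [598.6, -83.8, 227.3]
ee_rot: [179.9, 0.0, 101.2]
force: [-0.2, -0.3, -2.4]
gripper_width: 21.6
gripper_force: 45.0
```

>>> {"api": "step_arm", "payload": {
  "plan": [0, 0, -0.3, 0, 0, 0, 0, 0, -0.5, 0, 0, 0, 0, 0, -0.5, 0, 0, 0, 0, 0, -0.5, 0, 0, 0, 0, 0, -0.2, 0, 0, 0]
}}

```text
time_s: 18.3
ee_pos: [598.5, -83.8, 247.1]
ee_rot: [179.9, 0.0, 101.2]
force: [0.2, 0.2, -3.6]
gripper_width: 21.7
gripper_force: 45.0
```

>>> {"api": "step_arm", "payload": {
  "plan": [0, 0, -0.3, 0, 0, 0, 0, 0, -0.3, 0, 0, 0, 0, 0, -0.2, 0, 0, 0, 0, 0, 0, 0, 0, 0, 0, 0, 0, 0, 0, 0]
}}

```text
time_s: 18.72
ee_pos: [598.0, -83.7, 254.0]
ee_rot: [180.0, -0.0, 101.2]
force: [-0.5, -0.0, -3.2]
gripper_width: 21.6
gripper_force: 45.0
```

>>> {"api": "step_arm", "payload": {
  "plan": [0, 0, -0.2, 0, 0, 0, 0, 0, -0.2, 0, 0, 0, 0, 0, -0.1, 0, 0, 0, 0, 0, 0, 0, 0, 0, 0, 0, 0, 0, 0, 0]
}}

```text
time_s: 19.13
ee_pos: [598.0, -83.7, 259.0]
ee_rot: [180.0, -0.0, 101.2]
force: [0.4, -0.7, -3.4]
gripper_width: 21.7
gripper_force: 45.0
```

>>> {"api": "step_arm", "payload": {
  "plan": [0, 0, -0.1, 0, 0, 0, 0, 0, -0.1, 0, 0, 0, 0, 0, 0, 0, 0, 0, 0, 0, 0, 0, 0, 0]
}}

```text
time_s: 19.47
ee_pos: [598.1, -83.7, 261.0]
ee_rot: [180.0, -0.0, 101.2]
force: [0.0, 1.0, -2.6]
gripper_width: 22.1
gripper_force: 45.0
```

>>> {"api": "step_arm", "payload": {
  "plan": [0, 0, -0.2, 0, 0, 0, 0, 0, -0.2, 0, 0, 0, 0, 0, -0.2, 0, 0, 0, 0, 0, 0, 0, 0, 0, 0, 0, 0, 0, 0, 0]
}}

```text
time_s: 19.88
ee_pos: [598.1, -83.7, 267.2]
ee_rot: [180.0, 0.0, 101.2]
force: [0.0, 0.4, -2.8]
gripper_width: 22.1
gripper_force: 45.0
```

>>> {"api": "step_arm", "payload": {
  "plan": [0, 0, -0.1, 0, 0, 0, 0, 0, -0.1, 0, 0, 0, 0, 0, 0, 0, 0, 0, 0, 0, 0, 0, 0, 0]
}}

```text
time_s: 20.22
ee_pos: [598.0, -83.7, 269.0]
ee_rot: [180.0, -0.0, 101.2]
force: [-0.2, -0.2, -3.3]
gripper_width: 21.8
gripper_force: 45.0
```

>>> {"api": "step_arm", "payload": {
  "plan": [0, 0, -0.1, 0, 0, 0, 0, 0, -0.1, 0, 0, 0, 0, 0, 0, 0, 0, 0, 0, 0, 0, 0, 0, 0]
}}

```text
time_s: 20.55
ee_pos: [598.1, -83.7, 271.0]
ee_rot: [180.0, 0.0, 101.2]
force: [-0.1, 0.2, -2.6]
gripper_width: 21.7
gripper_force: 45.0
```

>>> {"api": "step_arm", "payload": {
  "plan": [0, 0, -0.1, 0, 0, 0, 0, 0, -0.1, 0, 0, 0, 0, 0, 0, 0, 0, 0, 0, 0, 0, 0, 0, 0]
}}

```text
time_s: 20.88
ee_pos: [597.9, -83.7, 272.6]
ee_rot: [-180.0, -0.0, 101.2]
force: [-0.8, 0.3, -3.8]
gripper_width: 21.9
gripper_force: 45.0
```

>>> {"api": "step_arm", "payload": {
  "plan": [0, 0, -0.1, 0, 0, 0, 0, 0, 0, 0, 0, 0, 0, 0, 0, 0, 0, 0]
}}

```text
time_s: 21.13
ee_pos: [597.9, -83.7, 273.6]
ee_rot: [-180.0, -0.0, 101.2]
force: [0.3, -0.2, -5.7]
gripper_width: 21.5
gripper_force: 45.0
```

>>> {"api": "step_arm", "payload": {
  "plan": [0, 0, -0.1, 0, 0, 0, 0, 0, 0, 0, 0, 0, 0, 0, 0, 0, 0, 0]
}}

```text
time_s: 21.38
ee_pos: [597.9, -83.7, 274.6]
ee_rot: [-180.0, -0.0, 101.2]
force: [-0.2, -0.4, -7.2]
gripper_width: 21.9
gripper_force: 45.0
```

>>> {"api": "step_arm", "payload": {
  "plan": [0.15, 0, 0, 0, 0, 0, 0.15, 0, 0, 0, 0, 0, 0.15, 0, 0, 0, 0, 0, 0.15, 0, 0, 0, 0, 0, 0.15, 0, 0, 0, 0, 0]
}}

```text
time_s: 21.8
ee_pos: [596.4, -76.7, 274.7]
ee_rot: [-180.0, 0.0, 101.2]
force: [0.1, -2.6, -8.6]
gripper_width: 21.7
gripper_force: 45.0
```

>>> {"api": "step_arm", "payload": {
  "plan": [0.2, 0, 0, 0, 0, 0, 0.2, 0, 0, 0, 0, 0, 0.2, 0, 0, 0, 0, 0, 0.2, 0, 0, 0, 0, 0, 0.2, 0, 0, 0, 0, 0]
}}

```text
time_s: 22.22
ee_pos: [594.5, -66.3, 274.9]
ee_rot: [-180.0, 0.0, 101.2]
force: [0.6, -3.2, -9.0]
gripper_width: 21.8
gripper_force: 45.0
```

>>> {"api": "step_arm", "payload": {
  "plan": [0.2, 0, 0, 0, 0, 0, 0.2, 0, 0, 0, 0, 0, 0.2, 0, 0, 0, 0, 0, 0.2, 0, 0, 0, 0, 0, 0.2, 0, 0, 0, 0, 0]
}}

```text
time_s: 22.63
ee_pos: [592.6, -56.5, 274.9]
ee_rot: [180.0, -0.0, 101.2]
force: [0.6, -3.6, -9.0]
gripper_width: 21.9
gripper_force: 45.0
```

>>> {"api": "step_arm", "payload": {
  "plan": [0.2, 0, 0.1, 0, 0, 0, 0.2, 0, 0, 0, 0, 0, 0.2, 0, 0, 0, 0, 0, 0.2, 0, 0, 0, 0, 0, 0.2, 0, 0, 0, 0, 0]
}}

```text
time_s: 23.05
ee_pos: [590.7, -46.6, 274.1]
ee_rot: [180.0, -0.0, 101.2]
force: [1.3, -2.9, -8.3]
gripper_width: 21.7
gripper_force: 45.0
```

>>> {"api": "step_arm", "payload": {
  "plan": [0.2, 0, 0, 0, 0, 0, 0.2, 0, 0, 0, 0, 0, 0.2, 0, 0, 0, 0, 0, 0.2, 0, 0, 0, 0, 0, 0.2, 0, 0, 0, 0, 0]
}}

```text
time_s: 23.47
ee_pos: [588.7, -36.9, 274.0]
ee_rot: [180.0, -0.0, 101.2]
force: [0.8, -3.9, -7.5]
gripper_width: 22.0
gripper_force: 45.0
```

>>> {"api": "step_arm", "payload": {
  "plan": [0.2, 0, 0, 0, 0, 0, 0.2, 0, 0, 0, 0, 0, 0.2, 0, 0, 0, 0, 0, 0.2, 0, 0, 0, 0, 0, 0.2, 0, 0, 0, 0, 0]
}}

```text
time_s: 23.88
ee_pos: [586.8, -27.1, 273.9]
ee_rot: [180.0, -0.0, 101.2]
force: [0.0, -3.2, -8.1]
gripper_width: 21.5
gripper_force: 45.0
```

>>> {"api": "step_arm", "payload": {
  "plan": [0.2, 0, 0, 0, 0, 0, 0.2, 0, 0, 0, 0, 0, 0.2, 0, 0, 0, 0, 0, 0.2, 0, 0, 0, 0, 0, 0.2, 0, 0, 0, 0, 0]
}}

```text
time_s: 24.3
ee_pos: [584.9, -17.3, 273.9]
ee_rot: [180.0, -0.0, 101.2]
force: [1.3, -2.6, -6.8]
gripper_width: 21.8
gripper_force: 45.0
```

>>> {"api": "step_arm", "payload": {
  "plan": [0.2, 0, 0, 0, 0, 0, 0.2, 0, 0, 0, 0, 0, 0.2, 0, 0, 0, 0, 0, 0.2, 0, 0, 0, 0, 0, 0.2, 0, 0, 0, 0, 0]
}}

```text
time_s: 24.72
ee_pos: [582.9, -7.5, 274.0]
ee_rot: [180.0, -0.0, 101.2]
force: [0.8, -2.5, -7.0]
gripper_width: 21.8
gripper_force: 45.0
```

>>> {"api": "step_arm", "payload": {
  "plan": [0.2, 0, 0, 0, 0, 0, 0.2, 0, 0, 0, 0, 0, 0.2, 0, 0, 0, 0, 0, 0.2, 0, 0, 0, 0, 0, 0.2, 0, 0, 0, 0, 0]
}}

```text
time_s: 25.13
ee_pos: [581.0, 2.3, 273.9]
ee_rot: [180.0, -0.0, 101.2]
force: [0.9, -3.1, -7.7]
gripper_width: 21.8
gripper_force: 45.0
```

>>> {"api": "step_arm", "payload": {
  "plan": [0.1, 0, 0, 0, 0, 0, 0.1, 0, 0, 0, 0, 0, 0.1, 0, 0, 0, 0, 0, 0.1, 0, 0, 0, 0, 0, 0.1, 0, 0, 0, 0, 0]
}}

```text
time_s: 25.55
ee_pos: [580.0, 7.1, 274.0]
ee_rot: [180.0, -0.0, 101.2]
force: [0.1, -2.7, -8.2]
gripper_width: 21.7
gripper_force: 45.0
```

>>> {"api": "step_arm", "payload": {
  "plan": [0.1, 0, 0, 0, 0, 0, 0.1, 0, 0, 0, 0, 0, 0.1, 0, 0, 0, 0, 0, 0.1, 0, 0, 0, 0, 0, 0.1, 0, 0, 0, 0, 0]
}}

```text
time_s: 25.97
ee_pos: [579.1, 12.1, 273.9]
ee_rot: [180.0, -0.0, 101.2]
force: [0.2, -3.3, -8.1]
gripper_width: 21.6
gripper_force: 45.0
```

>>> {"api": "step_arm", "payload": {
  "plan": [0.1, 0, 0, 0, 0, 0, 0.1, 0, 0, 0, 0, 0, 0.1, 0, 0, 0, 0, 0]
}}

```text
time_s: 26.22
ee_pos: [578.5, 15.0, 274.0]
ee_rot: [180.0, -0.0, 101.2]
force: [1.1, -3.3, -7.2]
gripper_width: 21.9
gripper_force: 45.0
```

>>> {"api": "step_arm", "payload": {
  "plan": [0.1, 0, 0, 0, 0, 0, 0.1, 0, 0, 0, 0, 0, 0.1, 0, 0, 0, 0, 0]
}}

```text
time_s: 26.47
ee_pos: [577.9, 17.9, 273.9]
ee_rot: [180.0, -0.0, 101.2]
force: [0.4, -2.4, -8.2]
gripper_width: 22.1
gripper_force: 45.0
```

Moved 103.5 mm. Slow feel from here.

>>> {"api": "step_arm", "payload": {
  "plan": [0.1, 0, 0, 0, 0, 0, 0.1, 0, 0, 0, 0, 0, 0, 0, 0, 0, 0, 0]
}}

```text
time_s: 26.72
ee_pos: [577.5, 20.1, 273.9]
ee_rot: [180.0, -0.0, 101.2]
force: [0.6, -2.8, -7.4]
gripper_width: 22.0
gripper_force: 45.0
```

>>> {"api": "step_arm", "payload": {
  "plan": [0.1, 0, 0, 0, 0, 0, 0.1, 0, 0, 0, 0, 0, 0, 0, 0, 0, 0, 0]
}}

```text
time_s: 26.97
ee_pos: [577.1, 21.9, 273.9]
ee_rot: [-180.0, -0.0, 101.2]
force: [0.9, -2.6, -6.8]
gripper_width: 22.0
gripper_force: 45.0
```

>>> {"api": "step_arm", "payload": {
  "plan": [0.1, 0, 0, 0, 0, 0, 0.1, 0, 0, 0, 0, 0, 0, 0, 0, 0, 0, 0]
}}

```text
time_s: 27.22
ee_pos: [576.8, 24.0, 274.0]
ee_rot: [180.0, -0.0, 101.2]
force: [0.7, -2.3, -8.4]
gripper_width: 21.5
gripper_force: 45.0
```

>>> {"api": "step_arm", "payload": {
  "plan": [0.1, 0, 0, 0, 0, 0, 0, 0, 0, 0, 0, 0]
}}

```text
time_s: 27.38
ee_pos: [576.6, 24.8, 273.9]
ee_rot: [180.0, 0.0, 101.2]
force: [0.8, -2.2, -7.0]
gripper_width: 21.5
gripper_force: 45.0
```

>>> {"api": "step_arm", "payload": {
  "plan": [0.1, 0, 0, 0, 0, 0, 0.1, 0, 0, 0, 0, 0, 0, 0, 0, 0, 0, 0]
}}

```text
time_s: 27.63
ee_pos: [576.3, 27.9, 274.5]
ee_rot: [179.9, -0.1, 101.2]
force: [-0.3, 0.4, -3.9]
gripper_width: 21.8
gripper_force: 45.0
```

>>> {"api": "step_arm", "payload": {
  "plan": [0.1, 0, 0, 0, 0, 0, 0, 0, 0, 0, 0, 0]
}}

```text
time_s: 27.8
ee_pos: [576.1, 28.6, 274.7]
ee_rot: [179.9, -0.1, 101.2]
force: [0.2, 0.0, -3.2]
gripper_width: 21.9
gripper_force: 45.0
```

>>> {"api": "step_arm", "payload": {
  "plan": [0, 0, -0.1, 0, 0, 0, 0, 0, -0.1, 0, 0, 0, 0, 0, -0.1, 0, 0, 0, 0, 0, 0, 0, 0, 0]
}}

```text
time_s: 28.13
ee_pos: [576.1, 27.7, 277.4]
ee_rot: [180.0, -0.0, 101.2]
force: [0.4, -0.3, -3.0]
gripper_width: 22.0
gripper_force: 45.0
```

>>> {"api": "step_arm", "payload": {
  "plan": [0, 0, -0.1, 0, 0, 0, 0, 0, -0.1, 0, 0, 0, 0, 0, -0.1, 0, 0, 0, 0, 0, 0, 0, 0, 0]
}}

```text
time_s: 28.47
ee_pos: [576.1, 27.7, 280.2]
ee_rot: [180.0, -0.0, 101.2]
force: [1.1, -0.7, -3.0]
gripper_width: 21.9
gripper_force: 45.0
```

>>> {"api": "step_arm", "payload": {
  "plan": [0, 0, -0.2, 0, 0, 0, 0, 0, -0.2, 0, 0, 0, 0, 0, -0.3, 0, 0, 0, 0, 0, -0.3, 0, 0, 0]
}}

```text
time_s: 28.8
ee_pos: [576.0, 27.7, 290.3]
ee_rot: [180.0, -0.0, 101.2]
force: [-0.3, -0.2, -2.1]
gripper_width: 21.8
gripper_force: 45.0
```

>>> {"api": "step_arm", "payload": {
  "plan": [0, 0, -0.4, 0, 0, 0, 0, 0, -0.5, 0, 0, 0, 0, 0, -0.6, 0, 0, 0, 0, 0, -0.6, 0, 0, 0, 0, 0, -0.6, 0, 0, 0]
}}

```text
time_s: 29.22
ee_pos: [576.1, 27.7, 317.8]
ee_rot: [180.0, 0.0, 101.2]
force: [0.1, -0.3, -3.7]
gripper_width: 21.6
gripper_force: 45.0
```

>>> {"api": "step_arm", "payload": {
  "plan": [0, 0, -0.6, 0, 0, 0, 0, 0, -0.6, 0, 0, 0, 0, 0, -0.6, 0, 0, 0, 0, 0, -0.4, 0, 0, 0, 0, 0, -0.2, 0, 0, 0]
}}

```text
time_s: 29.63
ee_pos: [576.2, 27.7, 341.8]
ee_rot: [179.9, 0.0, 101.2]
force: [0.1, 0.3, -3.3]
gripper_width: 22.0
gripper_force: 45.0
```

```bash
python3 rodlook.py r3
python3 - <<'E'
import cv2
from h import *
s=cv2.imread('pics/r3_side.png');cv2.imwrite('pics/r3c.png',cv2.resize(s[110:260,150:330],None,fx=4,fy=4,interpolation=2))
t=cv2.imread('pics/top0.png')
f=viewer.grab_frame('top')
m=(t[140:225,70:195].max(axis=2)<75).astype('uint8')
m=cv2.morphologyEx(m,cv2.MORPH_CLOSE,np.ones((5,5)))
c=max(cv2.findContours(m,0,2)[0],key=cv2.contourArea);r=cv2.minAreaRect(c);print(r)
for q in cv2.boxPoints(r)+[70,140]: print(q,at_z(f,q,44).round(1),at_z(f,q,0).round(1))
E
```

```text
[576.2  27.7 341.8] [179.9   0.  101.2] [ 0.1  0.3 -3.3] 29.6333
rod side [261.9 126.9] 0.72
hook side [260.3 126.4] 0.64
basket side [265.  180.5] 0.59
loop_top side [263.3 160.7] 0.57
0 rod [262.3 125.5] hook [264.4 160.7]
-2 rod [262.8 125.7] hook [264.9 160.9]
2 rod [261.8 125.3] hook [263.9 160.4]
((54.0, 33.5), (67.0, 108.0), 90.0)
[ 70. 140.] [703.7 535.7  44. ] [711.8 554.7   0. ]
[178. 140.] [700.8 227.9  44. ] [708.7 235.7   0. ]
[178. 207.] [509.5 227.4  44. ] [510.6 235.1   0. ]
[ 70. 207.] [512.7 531.6  44. ] [513.9 550.4   0. ]
```

View pics/r3c.png

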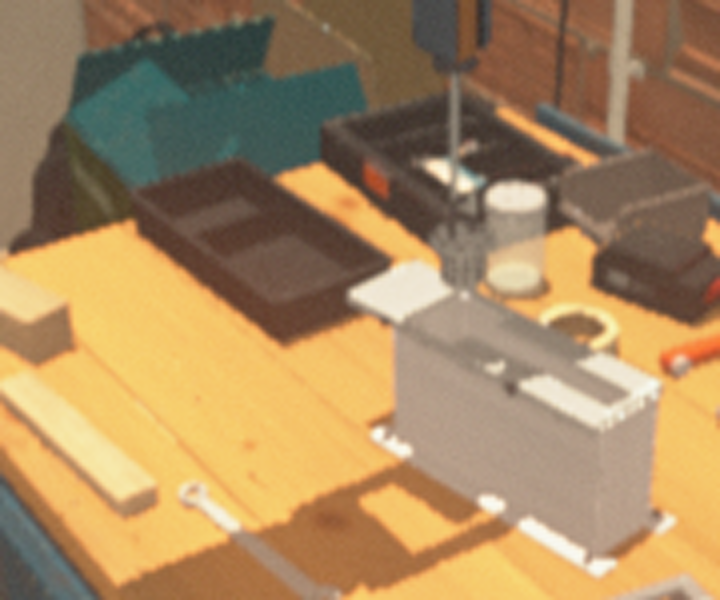

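The basket hangs level on the hook above the cover (crop ~(465,255)). The tray lies at the left, with its larger compartment nearest the tank.

Run:
```python
from h import *
f=viewer.grab_frame('top')
P=[at_z(f,q,44)[:2] for q in((84,165.5),(178.5,157.5),(182,200),(86.5,207.5))]
print(np.round(P,1)); c=np.mean(P,0); y=(P[0]+P[3]-P[1]-P[2]);print(c,np.linalg.norm(y)/2);y/=np.linalg.norm(y)
print(np.degrees(np.arctan2(-y[0],y[1])))
s=sensors.state();a=np.radians(s['ee_rot'][2]);X=np.array([np.cos(a),np.sin(a)]);Y=np.array([np.sin(a),-np.cos(a)])
t=c-50*y; bas=s['ee_pos'][:2]-10.5*X   # basket under hook
print(t,bas,'tool dx,dy',(t-bas)@X,(t-bas)@Y)
```

```text
[[630.1 494.5]
 [650.4 226.4]
 [529.2 216.1]
 [510.8 485.1]]
[580.12016726 355.52903282] 269.26023850099676
4.111968513327866
[583.70545717 305.65774151] [578.01563435  17.3359787 ] tool dx,dy 281.75559600147005 61.44588771327923
```

>>> {"api": "step_arm", "payload": {
  "plan": [0.5, 0.11, 0, 0, 0, 0, 1, 0.22, 0, 0, 0, 0, 1.5, 0.33, 0, 0, 0, 0, 1.8, 0.39, 0, 0, 0, 0, 1.8, 0.39, 0, 0, 0, 0]
}}

```text
time_s: 30.65
ee_pos: [577.3, 96.7, 341.0]
ee_rot: [180.0, -0.0, 101.2]
force: [1.4, 0.4, -2.9]
gripper_width: 21.9
gripper_force: 45.0
```

>>> {"api": "step_arm", "payload": {
  "plan": [1.9, 0.41, 0, 0, 0, 0, 1.9, 0.41, 0, 0, 0, 0, 1.9, 0.41, 0, 0, 0, 0, 1.9, 0.41, 0, 0, 0, 0, 1.9, 0.41, 0, 0, 0, 0]
}}

```text
time_s: 31.07
ee_pos: [578.7, 194.4, 341.0]
ee_rot: [180.0, -0.0, 101.2]
force: [-0.1, -0.0, -2.9]
gripper_width: 21.6
gripper_force: 45.0
```

>>> {"api": "step_arm", "payload": {
  "plan": [1.9, 0.41, 0, 0, 0, 0, 1.9, 0.41, 0, 0, 0, 0, 1.9, 0.41, 0, 0, 0, 0, 1.6, 0.35, 0, 0, 0, 0, 1.3, 0.28, 0, 0, 0, 0]
}}

```text
time_s: 31.48
ee_pos: [580.3, 282.6, 340.8]
ee_rot: [-180.0, -0.0, 101.2]
force: [-0.1, 0.7, -2.7]
gripper_width: 21.9
gripper_force: 45.0
```

>>> {"api": "step_arm", "payload": {
  "plan": [1.0, 0.22, 0, 0, 0, 0, 0.9, 0.2, 0, 0, 0, 0, 0.7, 0.15, 0, 0, 0, 0, 0.5, 0.11, 0, 0, 0, 0, 0.3, 0.07, 0, 0, 0, 0]
}}

```text
time_s: 31.9
ee_pos: [581.5, 315.5, 340.9]
ee_rot: [-180.0, -0.0, 101.2]
force: [0.2, -0.5, -2.5]
gripper_width: 22.1
gripper_force: 45.0
```

>>> {"api": "step_arm", "payload": {
  "plan": [0, 0, 0.5, 0, 0, 0, 0, 0, 1.0, 0, 0, 0, 0, 0, 1.5, 0, 0, 0, 0, 0, 1.7, 0, 0, 0, 0, 0, 1.7, 0, 0, 0]
}}

```text
time_s: 32.32
ee_pos: [581.2, 314.2, 275.6]
ee_rot: [-180.0, 0.0, 101.1]
force: [-0.1, 0.5, -3.3]
gripper_width: 21.8
gripper_force: 45.0
```

>>> {"api": "step_arm", "payload": {
  "plan": [0, 0, 1.7, 0, 0, 0, 0, 0, 1.5, 0, 0, 0, 0, 0, 1.2, 0, 0, 0, 0, 0, 0.8, 0, 0, 0, 0, 0, 0.4, 0, 0, 0]
}}

```text
time_s: 32.73
ee_pos: [580.7, 314.2, 218.9]
ee_rot: [-179.8, 0.1, 101.1]
force: [-0.0, -0.3, -3.2]
gripper_width: 22.1
gripper_force: 45.0
```

```bash
python3 rodlook.py r4
python3 - <<'E'
import cv2
s=cv2.imread('pics/r4_side.png');cv2.imwrite('pics/r4c.png',cv2.resize(s[80:220,140:300],None,fx=4.2,fy=4.2,interpolation=2))
E
```

```text
[580.7 314.2 218.9] [-1.798e+02  1.000e-01  1.011e+02] [-0.  -0.3 -3.2] 32.7333
rod side [217.6 130.4] 0.43
rod top [133.5 177.3] 0.49
hook side [223.6 162.6] 0.57
hook top [143.  177.4] 0.52
basket side [220.7 175.1] 0.71
basket top [148.3 177. ] 0.73
loop_top side [220.8 159.8] 0.53
0 rod [217.  131.9] hook [220.2 160.2]
-2 rod [217.3 132.1] hook [220.5 160.3]
2 rod [216.6 131.8] hook [219.8 160. ]
```

View pics/r4c.png

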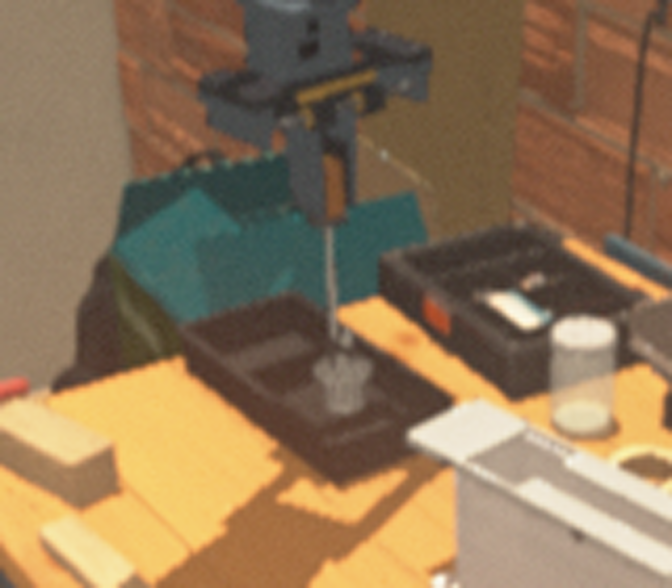

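The basket hangs just above the floor of the larger compartment (crop (340,385)). I'll lower it slowly.

>>> {"api": "step_arm", "payload": {
  "plan": [0, 0, 0.4, 0, 0, 0, 0, 0, 0.4, 0, 0, 0, 0, 0, 0.4, 0, 0, 0, 0, 0, 0.3, 0, 0, 0, 0, 0, 0.2, 0, 0, 0]
}}

```text
time_s: 33.65
ee_pos: [581.1, 315.0, 203.0]
ee_rot: [-179.9, 0.0, 101.2]
force: [-0.6, 0.6, -3.3]
gripper_width: 22.0
gripper_force: 45.0
```

>>> {"api": "step_arm", "payload": {
  "plan": [0, 0, 0.1, 0, 0, 0, 0, 0, 0.1, 0, 0, 0, 0, 0, 0.1, 0, 0, 0, 0, 0, 0.1, 0, 0, 0, 0, 0, 0.1, 0, 0, 0]
}}

```text
time_s: 34.07
ee_pos: [581.5, 315.2, 199.0]
ee_rot: [180.0, -0.0, 101.2]
force: [-1.0, -0.6, -3.5]
gripper_width: 21.8
gripper_force: 45.0
```

>>> {"api": "step_arm", "payload": {
  "plan": [0, 0, 0.1, 0, 0, 0, 0, 0, 0.1, 0, 0, 0, 0, 0, 0.1, 0, 0, 0, 0, 0, 0, 0, 0, 0]
}}

```text
time_s: 34.4
ee_pos: [581.3, 315.1, 195.7]
ee_rot: [-180.0, 0.0, 101.2]
force: [0.3, -0.1, -2.9]
gripper_width: 21.5
gripper_force: 45.0
```

>>> {"api": "step_arm", "payload": {
  "plan": [0, 0, 0.1, 0, 0, 0, 0, 0, 0.1, 0, 0, 0, 0, 0, 0, 0, 0, 0, 0, 0, 0, 0, 0, 0]
}}

```text
time_s: 34.73
ee_pos: [581.4, 315.2, 194.1]
ee_rot: [180.0, -0.0, 101.2]
force: [0.2, 1.7, -2.1]
gripper_width: 21.6
gripper_force: 45.0
```

>>> {"api": "step_arm", "payload": {
  "plan": [0, 0, 0.1, 0, 0, 0, 0, 0, 0.1, 0, 0, 0, 0, 0, 0, 0, 0, 0, 0, 0, 0, 0, 0, 0]
}}

```text
time_s: 35.07
ee_pos: [581.5, 315.2, 192.1]
ee_rot: [180.0, -0.0, 101.2]
force: [-0.0, 0.2, -0.6]
gripper_width: 22.0
gripper_force: 45.0
```

>>> {"api": "step_arm", "payload": {
  "plan": [0, 0, 0.1, 0, 0, 0, 0, 0, 0.1, 0, 0, 0, 0, 0, 0, 0, 0, 0, 0, 0, 0, 0, 0, 0]
}}

```text
time_s: 35.4
ee_pos: [581.4, 315.2, 189.8]
ee_rot: [-180.0, -0.0, 101.2]
force: [0.1, -0.6, -0.9]
gripper_width: 22.0
gripper_force: 45.0
```

>>> {"api": "step_arm", "payload": {
  "plan": [0, 0, 0.3, 0, 0, 0, 0, 0, 0.3, 0, 0, 0, 0, 0, 0.3, 0, 0, 0, 0, 0, 0.3, 0, 0, 0, 0, 0, 0, 0, 0, 0]
}}

```text
time_s: 35.82
ee_pos: [581.0, 314.9, 176.9]
ee_rot: [-179.9, 0.0, 101.2]
force: [-0.2, -0.3, -0.2]
gripper_width: 21.6
gripper_force: 45.0
```

>>> {"api": "step_arm", "payload": {
  "plan": [0.2, 0, 0, 0, 0, 0, 0.2, 0, 0, 0, 0, 0, 0.2, 0, 0, 0, 0, 0, 0.2, 0, 0, 0, 0, 0, 0.2, 0, 0, 0, 0, 0]
}}

```text
time_s: 36.23
ee_pos: [579.5, 325.3, 178.1]
ee_rot: [180.0, -0.0, 101.2]
force: [0.3, 0.3, -1.2]
gripper_width: 21.5
gripper_force: 45.0
```

>>> {"api": "step_arm", "payload": {
  "plan": [0.3, 0, 0, 0, 0, 0, 0.3, 0, 0, 0, 0, 0, 0.4, 0, 0, 0, 0, 0, 0.4, 0, 0, 0, 0, 0, 0, 0, 0, 0, 0, 0]
}}

```text
time_s: 36.65
ee_pos: [576.6, 339.7, 178.0]
ee_rot: [180.0, -0.0, 101.2]
force: [0.0, 0.3, -1.5]
gripper_width: 22.0
gripper_force: 45.0
```

```bash
python3 rodlook.py r5
python3 - <<'E'
import cv2
s=cv2.imread('pics/r5_side.png');cv2.imwrite('pics/r5c.png',cv2.resize(s[120:200,180:280],None,fx=7,fy=7,interpolation=2))
E
```

```text
[576.6 339.7 178. ] [180.   -0.  101.2] [ 0.   0.3 -1.5] 36.65
rod side [213.7 140.8] 0.5
rod top [125.8 179.1] 0.6
hook side [218.8 169.7] 0.58
hook top [139.3 182.7] 0.39
basket side [218.6 176.8] 0.63
basket top [149.1 179.9] 0.63
loop_top side [221.2 162.9] 0.47
loop_top top [150.2 180.8] 0.37
0 rod [213.1 140.6] hook [216.4 167.8]
-2 rod [213.5 140.8] hook [216.7 168. ]
2 rod [212.8 140.4] hook [216.1 167.6]
```

View pics/r5c.png

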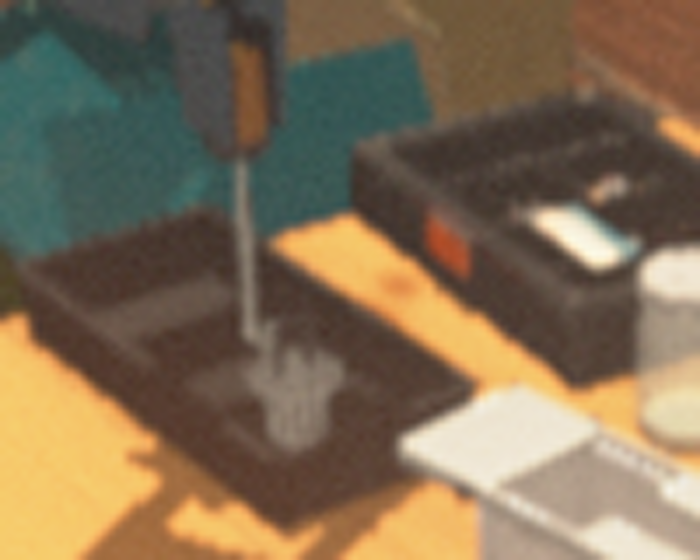

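Basket stands in the larger compartment with the hook clear of the loop (hook tip at crop (265,330), loop at right of it). I'll raise the rod and return it to the stand.

>>> {"api": "step_arm", "payload": {
  "plan": [0.4, 0, 0, 0, 0, 0, 0, 0, -0.5, 0, 0, 0, 0, 0, -1, 0, 0, 0, 0, 0, -2, 0, 0, 0, 0, 0, -2.5, 0, 0, 0]
}}

```text
time_s: 37.57
ee_pos: [575.3, 342.3, 237.8]
ee_rot: [-179.8, 0.1, 101.2]
force: [-0.1, 0.5, -0.4]
gripper_width: 21.6
gripper_force: 45.0
```

>>> {"api": "step_arm", "payload": {
  "plan": [0, 0, -2.5, 0, 0, 0.0908, 0, 0, -2, 0, 0, 0.0908, 0, 0, -0.5, 0, 0, 0.0908, 0, 0, 0, 0, 0, 0, 0, 0, 0, 0, 0, 0]
}}

```text
time_s: 37.98
ee_pos: [576.0, 342.6, 288.8]
ee_rot: [179.9, -0.0, 85.7]
force: [0.2, -0.4, -1.4]
gripper_width: 21.5
gripper_force: 45.0
```

>>> {"api": "step_arm", "payload": {
  "plan": [-2, -0.4, 0, 0, 0, 0, -3, -0.6, 0, 0, 0, 0, -3.8, -0.7, 0, 0, 0, 0, -3.8, -0.7, 0, 0, 0, 0, -3.8, -0.7, 0, 0, 0, 0]
}}

```text
time_s: 38.4
ee_pos: [531.0, 180.0, 286.6]
ee_rot: [-179.9, 0.1, 85.8]
force: [0.9, -1.1, -0.2]
gripper_width: 22.0
gripper_force: 45.0
```

>>> {"api": "step_arm", "payload": {
  "plan": [-3.8, -0.7, 0, 0, 0, 0, -3.8, -0.7, 0, 0, 0, 0, -3.8, -0.7, 0, 0, 0, 0, -3.8, -0.7, 0, 0, 0, 0, -3.8, -0.7, 0, 0, 0, 0]
}}

```text
time_s: 38.82
ee_pos: [481.3, -6.8, 287.1]
ee_rot: [-179.9, 0.0, 85.7]
force: [1.5, -0.6, -0.4]
gripper_width: 21.9
gripper_force: 45.0
```

>>> {"api": "step_arm", "payload": {
  "plan": [-3.8, -0.7, 0, 0, 0, 0, -3.8, -0.7, 0, 0, 0, 0, -3.8, -0.7, 0, 0, 0, 0, -3.8, -0.7, 0, 0, 0, 0, -3.8, -0.7, 0, 0, 0, 0]
}}

```text
time_s: 39.23
ee_pos: [431.8, -193.3, 287.2]
ee_rot: [-179.9, -0.0, 85.7]
force: [0.3, -0.2, -1.1]
gripper_width: 21.8
gripper_force: 45.0
```

>>> {"api": "step_arm", "payload": {
  "plan": [-3.8, -0.7, 0, 0, 0, 0, -3.8, -0.7, 0, 0, 0, 0, -2.5, -0.5, 0, 0, 0, 0, 0, 0, 0, 0, 0, 0, 0, 0, 0, 0, 0, 0]
}}

```text
time_s: 39.65
ee_pos: [405.6, -291.7, 286.8]
ee_rot: [-179.9, -0.1, 85.5]
force: [0.1, -0.0, -1.4]
gripper_width: 21.7
gripper_force: 45.0
```

Run:
```python
from h import *
s=sensors.state();p=s['ee_pos'];a=np.radians(s['ee_rot'][2]);d=np.array([400.9,-316.4])-p[:2]
print(p,s['ee_rot'],d@[np.cos(a),np.sin(a)],d@[np.sin(a),-np.cos(a)],p[2]-168)
```

```text
[ 405.59868375 -291.66838426  286.840331  ] [-1.79889350e+02 -1.14409643e-01  8.54924268e+01] -25.02439334236785 -2.7404714491573365 118.84033100005416
```

>>> {"api": "step_arm", "payload": {
  "plan": [-1.2, -0.15, 1, 0, 0, 0, -1.3, -0.12, 2.5, 0, 0, 0, 0, 0, 3, 0, 0, 0, 0, 0, 3, 0, 0, 0, 0, 0, 1.5, 0, 0, 0]
}}

```text
time_s: 40.07
ee_pos: [400.2, -313.7, 173.7]
ee_rot: [-179.7, -0.2, 85.7]
force: [-0.2, -0.4, -1.9]
gripper_width: 21.5
gripper_force: 45.0
```

>>> {"api": "step_arm", "payload": {
  "plan": [0, 0, 0.88, 0, 0, 0, 0, 0, 0, 0, 0, 0, 0, 0, 0, 0, 0, 0, 0, 0, 0, 0, 0, 0]
}}

```text
time_s: 40.4
ee_pos: [402.8, -316.2, 170.3]
ee_rot: [179.9, 0.1, 85.6]
force: [0.3, -0.0, -0.8]
gripper_width: 21.9
gripper_force: 45.0
```

>>> {"api": "step_arm", "payload": {
  "plan": [0, 1.2, 0, 0, 0, 0, 0, 1.4, 0, 0, 0, 0, 0, 1.2, 0, 0, 0, 0, 0, 0.8, 0, 0, 0, 0, 0, 0.4, 0, 0, 0, 0]
}}

```text
time_s: 40.82
ee_pos: [453.6, -320.0, 169.5]
ee_rot: [179.9, 0.0, 85.6]
force: [0.0, -0.1, -0.4]
gripper_width: 21.8
gripper_force: 45.0
```

>>> {"api": "step_arm", "payload": {
  "plan": [0, 0.6, 0, 0, 0, 0, 0, 0.6, 0, 0, 0, 0, -0.04, 0.6, 0, 0, 0, 0, 0, 0, 0, 0, 0, 0, 0, 0, 0, 0, 0, 0]
}}

```text
time_s: 41.23
ee_pos: [469.7, -321.5, 169.0]
ee_rot: [-180.0, -0.0, 85.6]
force: [-1.0, 0.2, -1.8]
gripper_width: 22.1
gripper_force: 45.0
```

>>> {"api": "step_arm", "payload": {
  "plan": [0, 0, 0.2, 0, 0, 0, 0, 0, 0.2, 0, 0, 0, 0, 0, 0.2, 0, 0, 0, 0, 0, 0.1, 0, 0, 0, 0, 0, 0, 0, 0, 0]
}}

```text
time_s: 41.65
ee_pos: [469.3, -321.4, 161.7]
ee_rot: [-180.0, -0.0, 85.6]
force: [-0.4, 0.2, -0.7]
gripper_width: 21.8
gripper_force: 45.0
```

>>> {"api": "step_arm", "payload": {
  "plan": [0, 0, 0.1, 0, 0, 0, 0, 0, 0.1, 0, 0, 0, 0, 0, 0, 0, 0, 0, 0, 0, 0, 0, 0, 0]
}}

```text
time_s: 41.98
ee_pos: [469.7, -321.6, 160.3]
ee_rot: [180.0, 0.0, 85.6]
force: [-0.6, -0.2, -0.3]
gripper_width: 21.9
gripper_force: 45.0
```

>>> {"api": "step_arm", "payload": {
  "plan": [0, 0, 0.03, 0, 0, 0, 0, 0, 0, 0, 0, 0, 0, 0, 0, 0, 0, 0, 0, 0, 0, 0, 0, 0, 0, 0, 0, 0, 0, 0],
  "hand": 7
}}

```text
time_s: 42.4
ee_pos: [469.6, -321.5, 159.8]
ee_rot: [180.0, -0.0, 85.6]
force: [-1.2, -0.0, -0.3]
gripper_width: 52.2
gripper_force: 0.0
```

>>> {"api": "step_arm", "payload": {
  "plan": [0, 0, 0, 0, 0, 0, 0, 0, 0, 0, 0, 0, 0, 0, 0, 0, 0, 0, 0, 0, 0, 0, 0, 0, 0, 0, 0, 0, 0, 0]
}}

```text
time_s: 42.82
ee_pos: [469.6, -321.5, 159.8]
ee_rot: [-180.0, -0.0, 85.6]
force: [-0.4, -0.3, 0.2]
gripper_width: 70.1
gripper_force: 0.0
```

>>> {"api": "step_arm", "payload": {
  "plan": [0, 0, -0.5, 0, 0, 0, 0, 0, -1.5, 0, 0, 0, 0, 0, -3, 0, 0, 0, 0, 0, -4, 0, 0, 0, 0, 0, -4, 0, 0, 0]
}}

```text
time_s: 43.23
ee_pos: [469.0, -321.1, 291.0]
ee_rot: [-179.9, -0.1, 85.6]
force: [1.1, -0.5, -0.5]
gripper_width: 69.8
gripper_force: 0.0
```

>>> {"api": "step_arm", "payload": {
  "plan": [0, 0, -1, 0, 0, 0, 0, 0, 0, 0, 0, 0, 0, 0, 0, 0, 0, 0, 0, 0, 0, 0, 0, 0, 0, 0, 0, 0, 0, 0]
}}

```text
time_s: 43.65
ee_pos: [468.8, -321.0, 297.5]
ee_rot: [-179.8, -0.1, 85.6]
force: [0.7, 0.2, -0.2]
gripper_width: 70.1
gripper_force: 0.0
```

```bash
python3 rodlook.py r6
python3 - <<'E'
import cv2,numpy as np
s=cv2.imread('pics/r6_side.png')
o=np.hstack([cv2.resize(s[225:325,270:340],None,fx=5,fy=5,interpolation=2),cv2.resize(s[120:220,190:270],None,fx=5,fy=5,interpolation=2)])
cv2.imwrite('pics/r6c.png',o)
E
```

```text
[ 468.8 -321.   297.5] [-1.798e+02 -1.000e-01  8.560e+01] [ 0.7  0.2 -0.2] 43.65
rod side [306.5 262.1] 0.82
rod top [383.5 219.2] 0.62
hook side [306.8 300.4] 0.95
hook top [371.6 219.1] 0.63
basket side [224.4 182.5] 0.48
basket top [150.5 182.1] 0.64
loop_top side [214.9 248.6] 0.66
loop_top top [147.3 179.6] 0.61
0 rod [312.1 211. ] hook [311.2 252.6]
-2 rod [312.7 211.4] hook [311.7 253.2]
2 rod [311.5 210.5] hook [310.7 252.1]
```

View pics/r6c.png

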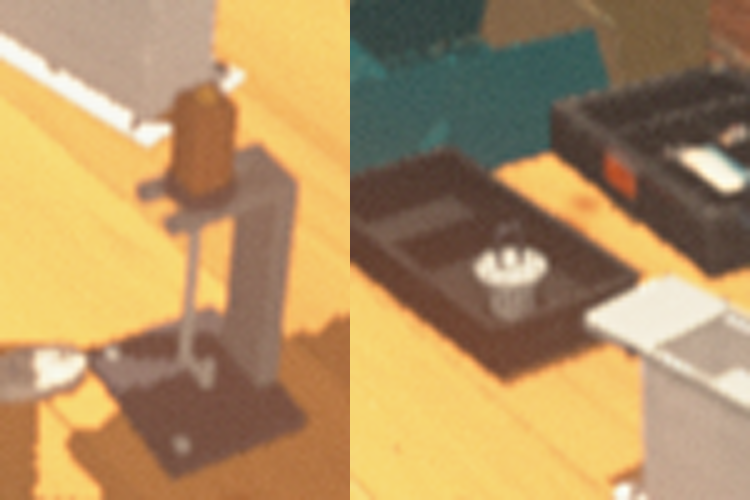

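The rod hangs upright on the fork (crop (205,150)). The basket stands upright in the tray's larger compartment (crop (510,280)). I'll hand it in.

```bash
python3 -c "
from workcell import env
print(env.job_done())"
```

```text
the job is handed in; nothing more can be done
None
```

The job is handed in at about 44 s of the 72 s allowed: the basket stands upright in the tray's larger compartment and the rod hangs on its stand, though the hand-in returned no verdict.

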